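Blank off a router table opening

TASK

Blank off the opening in the router table top: push the plain solid disc (not the ring with the hole) over the surface with your fingertips until it drops into the round recess and lies flat and flush, then push the little steel keeper round by its stud until it points straight across the disc and stops. Never pick the disc up, and leave the ring and everything else where it is.

Things in the scene. Friction and masses are not known exactly. Their poses are not given: they have to be found in the camera images.
- recess (a point): Centre of the mouth of the round recess, level with the surface of the router table top: a fixed black-faced board, 280 mm along this point's x, 420 mm along its y, surface 30 mm above the bench, recess in its middle. Its axes are the board's, z up. Recess: 77 mm in diameter, 8 mm deep, flat wooden floor with a 24 mm hole in the middle. Board position and yaw vary.
- disc: Loose solid aluminium disc, 70 mm wide, 8 mm thick, about 85 g. Origin at the centre of its underside, z up. It lies on the board 90 to 125 mm from the recess centre, on the board's +y or -y side; its top is flush when home. It tips in as its middle passes the recess's edge and drops flat when nudged on; pushed hard against the far wall it can jam: ease off and it drops.
- ring: Loose aluminium ring of the same outer size as the disc (70 mm, 8 mm thick) but with a 36 mm hole. It lies on the board on the other side of the recess. Origin at the centre of its underside. To be left alone.
- keeper (a joint): Angle (rad) of the keeper, a flat steel bar on an upright pivot at x = +66 mm, y = 0 in the recess point's frame. 0: against its stop, pointing to the recess centre (board -x), its end over the disc's edge. Grows anticlockwise seen from above: at 1.57 it points to board -y; ends at 1.9. Starts at 1.2 to 1.75, clear of the recess. Light friction (about 1.5 N at the stud); stays where left.
- stud (a point): Centre of the top of the keeper's upright round stud, 14 mm in diameter, 38 mm from the pivot along the bar, from 10.5 to 38.5 mm above the board. The bar is 14 mm wide, from 9 mm behind the pivot to 45 mm ahead of it, from 2.5 to 10.5 mm above the board; the round pivot head is 18 mm wide and ends 12.5 mm above the board.
- wrench: Loose open-ended wrench about 140 mm long lying along the board's y near its robot-side edge. Origin midway, underside. A bystander.
- bit: Loose router bit 25 mm in diameter and 50 mm tall standing on a far corner of the board. Origin at its foot. A bystander.
- glue: Glue bottle 66 mm in diameter, 200 mm tall, on the bench left of the board. Origin at its foot. A bystander.
- jar: Glass jar 72 mm in diameter, 100 mm tall, on the bench left of the board. Origin at its foot. A bystander.
- offcut: Softwood offcut 90 x 140 x 38 mm on the bench right of the board. Origin at the centre of its underside. A bystander.
- driver: Screwdriver lying on the bench left of the board. A bystander.
Things that resemble listed ones, but are neither listed nor needed, are in the scene too. What is shaped like the disc but purple or yellow is not meant.

How it is judged:
On the way, in this order (a step that is already met when the one before it is completed fails the run):
1. the disc lies flat in the recess while the keeper is still swung aside (horizontal distance between disc and recess below 0.005 m and z of disc in the frame of recess below -0.0065 m and angle between disc's own z axis and vertical below 0.05 rad and value of joint keeper above 0.85 rad), for 0.2 s.
2. the keeper points across the disc (horizontal distance between disc and recess below 0.005 m and z of disc in the frame of recess below -0.0065 m and angle between disc's own z axis and vertical below 0.05 rad and value of joint keeper below 0.15 rad), for 0.2 s.
At the end, for the whole second after the job is handed in: The disc lies in the recess within 5 mm of its centre, flat within 3 degrees, its top within 1.5 mm of flush and at rest; the keeper is within 0.15 rad of its stop over the disc; the ring is within 12 mm of its start, the screwdriver within 30 mm and the other bystanders within 20 mm (all of step 2 and linear speed of disc below 0.02 m/s and distance of ring from where it was at the start of the episode below 0.012 m and distance of each of wrench, bit, glue, jar, offcut from where it was at the start of the episode below 0.02 m and distance of driver from where it was at the start of the episode below 0.03 m); the robot touches nothing.
It fails at once if the disc is lifted more than 8 mm off the board (z of disc in the frame of recess above 0.008 m).
It fails at once if the ring is pushed or lifted from its place by more than 12 mm (distance of ring from where it was at the start of the episode above 0.012 m).
It fails at once if a bystander is moved by more than 20 mm (screwdriver 30 mm) (distance of any of wrench, bit, glue, jar, offcut from where it was at the start of the episode above 0.02 m or distance of driver from where it was at the start of the episode above 0.03 m).
It also fails if it takes over 53 s, if anything falls off the work surface, if the arm or the gripper's body presses on something with over 40 N, if the wrist force passes 120 N, or if a joint passes its speed limit or range.

ROBOT

A 6-joint arm with a two-finger parallel gripper is mounted at the origin on the work surface. World frame = base frame: x ahead of the robot, y to its left, z up, the work surface at z = 0. Lengths are in m, angles in rad, forces in N, time in s.
With the tool pointing down it reaches from about 0.35 to 1 m from the base axis. Payload 7.1 kg.
Tool frame: the origin (TCP) lies at the very end of the fingers, on their centre line; the grasp point (between the pads) lies 19 mm behind it; z points along the fingers, y is the direction in which the jaws open and shut (so a half turn about z gives the same grasp; the last joint's range is limited). The gripper opens to 85 mm and grips with 20 to 120 N. Pads are 22 mm wide; open, the fingers measure 114 mm over their backs; the gripper's body (76 mm by 85 mm) begins 54 mm behind the grasp point. The pads swing forward as they close: fully open they stand 13 mm farther back than shut.
Start: joints at [-1.265, 0.423, 1.63, -0, 1.089, -0.019], TCP at [0.199, -0.592, 0.231] pointing down, gripper open.
Joint ranges: [-3, 3], [-0.9, 2.11], [0.09, 2.58], [-1.31, 4.45], [0.11, 2.69], [-2.54, 2.54]. Speed limits (rad/s): [2.39, 2.39, 3.01, 3.14, 3.14, 3.14].

INTERFACE

Orientations are given as a 3x3 rotation matrix whose columns are the frame's x, y, z axes.
In Python, from rig import manip gives the robot as it stands.
- The arm moves only by the shell command python3 -m pendant 'ROWS' [FORCE]. ROWS is JSON, a list that holds one entry, the list of rows, each a list of 7 numbers: the shift along the tool's x, y, z in mm, then the turn, a rotation vector about the tool's x, y, z in rad, then the opening, from 0 (shut) to 1 (fully open). A call has exactly 5 rows; each row shifts and turns the commanded pose from where the row before left it, along the tool's axes as they then stand; what a row does not reach is not made up. A row lasts 1/8 s, in which the tool goes at most 62.5 mm and 10.7 degrees, less where a joint would pass 70% of its speed; a pose out of reach is approached as far as the arm can. A call is refused whole if a number of a shift passes 62.5 or a number of a turn 0.188, either way. A call with a gripper value outside its range is refused whole. The fingers move at their own pace and stop on an object; FORCE is the grip in N (left out, the last holds). Time passes only in rows, so rows that do not move let the fingers close, or fill a call up. It gives the time, the measured TCP pose, the force and the opening at its end, in the units of the state.
- manip.sense(): the state, without advancing time (a new reading comes with each control period).
- manip.capture(name): name is "side" or "top"; returns a dict with "img" (400x640x3 uint8, red, green, blue), "z_map" (400x640 float32, m along the optical axis (not along the pixel's ray), 0 where there is no reading), "intrinsics" (3x3 intrinsics, pixels), "R" (3x3) and "t" (3): a world point X has camera coordinates R X + t. Camera axes: x right, y down, z forward; pixel columns grow to the right and rows downward; lengths in m; the calibration is good to about 2 mm. A picture is of the moment at which its call begins.
- manip.sign_off(): hands the job in, once; it reports no verdict.
The state is a dict: "clock": time; "q": joint angles; "qd": joint speeds; "joint_torque": joint torques, N m; "tool_pos": TCP position; "ee_rot": TCP orientation; "contact_force": force on the tool from outside, world axes, zero at the start; "wrist_torque": the same for the moment, N m; "gripper_width": finger opening in m.
Only numpy, scipy, OpenCV 4.12 (cv2) and the standard library are available. Lean on these libraries where they do the work, as an engineer would, in place of code of your own. Each camera call takes 0.05 s, during which the arm holds its last target. There are 200 camera calls.

## Working session

There is one attempt and no reset: what is moved stays moved. The work goes in short steps, Python scripts to look and compute and a shell command to move; the robot and the scene stay as the last step left them, time stands still between calls to the robot, and variables do not carry over. Pictures are saved under pics/ and viewed, about 8 in all and at most 12, crops included, and the job is handed in when it is done.

```bash
mkdir -p pics; ls
python3 - <<'E'
from rig import manip
import cv2,numpy as np
s=manip.sense();print({k:np.round(v,3).tolist() for k,v in s.items()})
for n in("top","side"):
    c=manip.capture(n);cv2.imwrite(f"pics/{n}0.png",c["img"][:,:,::-1]);np.savez(f"{n}0.npz",**c)
    print(n,c["intrinsics"].round(1).tolist(),c["R"].round(3).tolist(),c["t"].round(3).tolist())
E
```

```text
pics
{'clock': 0.0, 'q': [-1.265, 0.424, 1.631, 0.0, 1.089, -0.019], 'qd': [-0.0, -0.001, -0.0, 0.001, -0.001, -0.0], 'joint_torque': [-0.002, -55.739, -28.174, -0.0, 0.007, 0.0], 'tool_pos': [0.199, -0.592, 0.231], 'ee_rot': [[0.948, 0.319, -0.0], [0.319, -0.948, 0.001], [0.0, -0.002, -1.0]], 'contact_force': [-0.035, 0.614, -0.279], 'wrist_torque': [-0.002, 0.004, -0.019], 'gripper_width': 0.085}
top [[514.9, 0.0, 321.8], [0.0, 514.9, 199.2], [0.0, 0.0, 1.0]] [[-0.014, -1.0, -0.009], [-0.999, 0.014, -0.047], [0.047, 0.009, -0.999]] [0.029, 0.501, 1.568]
side [[427.4, 0.0, 316.3], [0.0, 427.4, 197.4], [0.0, 0.0, 1.0]] [[-0.853, -0.521, 0.011], [-0.271, 0.425, -0.864], [0.446, -0.74, -0.504]] [0.441, 0.2, 1.068]
```

View pics/top0.png

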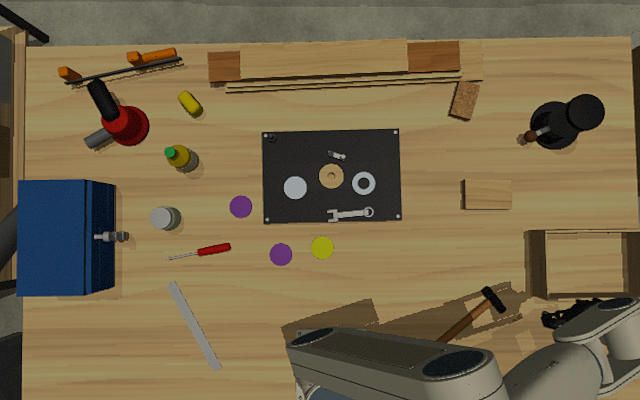

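View pics/side0.png

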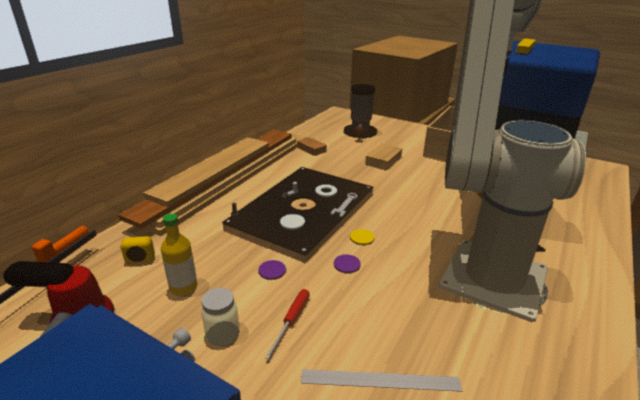

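Candidates for the disc: the solid grey disc on the board at top (295,188). The others are the ring (363,183), two purple discs (241,206) and (281,254), and a yellow one (322,247). I choose (295,188) and will check it in a crop while measuring.

```bash
cat > h.py <<'E'
import numpy as np,cv2
def unproj(c,uv,z):
    """world points of pixels uv on the plane of height z"""
    K,R,t=c["intrinsics"],c["R"],c["t"]
    uv=np.atleast_2d(uv).astype(float)
    d=np.c_[uv,np.ones(len(uv))]@np.linalg.inv(K).T@R
    o=-R.T@t
    return o+d*((z-o[2])/d[:,2])[:,None]
def blobs(mask):
    n,l,st,ce=cv2.connectedComponentsWithStats(mask.astype(np.uint8))
    return [(ce[i],st[i]) for i in range(1,n) if st[i,4]>20]
E
python3 - <<'E'
from h import *
c=dict(np.load("top0.npz"));im=c["img"];hsv=cv2.cvtColor(im,cv2.COLOR_RGB2HSV)
x0,y0,x1,y1=255,122,408,230
sub=hsv[y0:y1,x0:x1]
dark=cv2.morphologyEx((sub[...,2]<75).astype(np.uint8),cv2.MORPH_CLOSE,np.ones((3,3)))
cn=max(cv2.findContours(dark,0,2)[0],key=cv2.contourArea)
r=cv2.minAreaRect(cn);b=cv2.boxPoints(r)+[x0,y0]
W=unproj(c,b,.03);print("board",b.round(1).tolist(),W.round(4).tolist(),W.mean(0))
for i in range(4):print(np.linalg.norm(W[i]-W[i-1]),np.degrees(np.arctan2(*(W[i]-W[i-1])[1::-1])))
for nm,m,z in(("grey",(sub[...,1]<60)&(sub[...,2]>110),.038),("wood",(sub[...,1]>70)&(sub[...,2]>90),.022)):
    for ce,st in blobs(m):
        p=ce+[x0,y0];print(nm,p.round(1),st[2:],unproj(c,p,z).round(4))
big=cv2.resize(im[120:235,250:410],None,fx=5,fy=5,interpolation=cv2.INTER_CUBIC)
cv2.imwrite("pics/crop0.png",big[:,:,::-1])
E
```

```text
board [[261.2, 131.8], [398.8, 128.2], [401.2, 219.6], [263.6, 223.2]] [[0.7092, 0.2037, 0.03], [0.7137, -0.2162, 0.03], [0.4353, -0.2176, 0.03], [0.4302, 0.1988, 0.03]] [ 0.57212953 -0.00782854  0.03      ]
0.27905461077491894 1.0064101203864302
0.4199545772537071 -89.38778261059477
0.2784431161729055 -179.71468945382054
0.41644647682327096 90.69606333071832
grey [338.3 155.6] [12  6 45] [[ 0.6314 -0.0305  0.038 ]]
grey [363.2 182.9] [ 23  23 309] [[ 0.5475 -0.1044  0.038 ]]
grey [294.9 187.3] [ 23  23 416] [[0.5372 0.1022 0.038 ]]
grey [348.4 213.7] [ 47  15 268] [[ 0.4552 -0.0583  0.038 ]]
wood [330.4 173.8] [ 153  108 3823] [[ 0.5779 -0.0059  0.022 ]]
wood [331.  175.7] [ 25  26 490] [[ 0.5722 -0.0075  0.022 ]]
```

View pics/crop0.png

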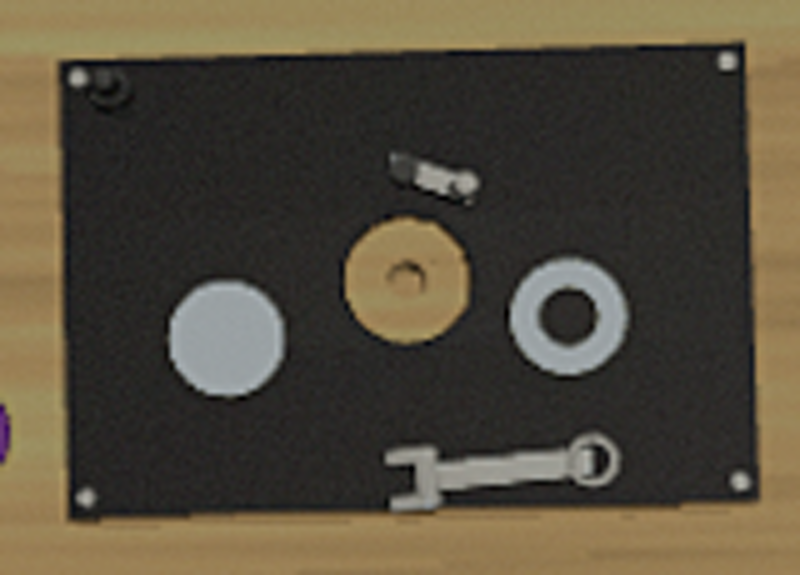

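The crop confirms the plain solid disc at crop (227,338), with no hole. The ring's hole is at (570,317). The keeper's pivot is at (403,165) and its stud at (465,183), pointing to board -y. I'll push with two spread fingertips straddling the disc's rear.

```bash
cat >> h.py <<'E'
from scipy.spatial.transform import Rotation as Ro
def plan(target,ang,n=5):
    """print n equal rows (tool axes, mm/rad) to TCP target with tool x at world angle ang, tool down"""
    from rig import manip
    s=manip.sense();R=np.array(s["ee_rot"]);p=np.array(s["tool_pos"])
    T=np.array([[np.cos(ang),np.sin(ang),0],[np.sin(ang),-np.cos(ang),0],[0,0,-1]])
    rv=Ro.from_matrix(R.T@T).as_rotvec()/n;d=(np.array(target)-p)/n
    print("pos",p.round(4),"F",np.round(s["contact_force"],1),"left mm",(d*n*1000).round(1))
    for _ in range(n):
        print((R.T@d*1000).round(1).tolist(),rv.round(3).tolist());R=R@Ro.from_rotvec(rv).as_matrix()
E
python3 -c "
from h import *
d=np.array([.0350,-.1097]);a=np.arctan2(*(-d)[::-1]);print('ang',a)
plan([.517,.164,.18],a,15)"
```

```text
ang 1.879639056495767
pos [ 0.1993 -0.5918  0.2306] F [-0.   0.2  0.1] left mm [317.7 755.8 -50.6]
[36.1, -41.0, 3.4] [-0.0, -0.0, -0.104]
[40.2, -37.0, 3.4] [-0.0, -0.0, -0.104]
[43.8, -32.7, 3.4] [-0.0, -0.0, -0.104]
[47.0, -28.0, 3.4] [-0.0, -0.0, -0.104]
[49.6, -23.0, 3.4] [-0.0, -0.0, -0.104]
[51.7, -17.7, 3.4] [-0.0, -0.0, -0.104]
[53.3, -12.3, 3.4] [-0.0, -0.0, -0.104]
[54.2, -6.7, 3.4] [-0.0, -0.0, -0.104]
[54.6, -1.0, 3.4] [-0.0, -0.0, -0.104]
[54.5, 4.6, 3.4] [-0.0, -0.0, -0.104]
[53.7, 10.2, 3.4] [-0.0, -0.0, -0.104]
[52.3, 15.7, 3.4] [-0.0, -0.0, -0.104]
[50.4, 21.1, 3.4] [-0.0, -0.0, -0.104]
[48.0, 26.2, 3.4] [-0.0, -0.0, -0.104]
[45.0, 31.0, 3.4] [-0.0, -0.0, -0.104]
```

```bash
python3 -m pendant '[[[36,-41,3.4,0,0,-0.104,0.5],[40,-37,3.4,0,0,-0.104,0.5],[44,-33,3.4,0,0,-0.104,0.5],[47,-28,3.4,0,0,-0.104,0.5],[50,-23,3.4,0,0,-0.104,0.5]]]'
python3 -m pendant '[[[52,-18,3.4,0,0,-0.104,0.5],[53,-12,3.4,0,0,-0.104,0.5],[54,-7,3.4,0,0,-0.104,0.5],[55,-1,3.4,0,0,-0.104,0.5],[54,5,3.4,0,0,-0.104,0.5]]]'
python3 -c "
from h import *
plan([.517,.164,.15],1.88,5)"
```

```text
clock: 0.72
tool_pos: [0.3054, -0.338, 0.2141]
ee_rot: [[0.662, 0.75, -0.0], [0.75, -0.662, 0.0], [0.0, -0.0, -1.0]]
contact_force: [1.3, -0.1, -0.3]
gripper_width: 0.0425
clock: 1.35
tool_pos: [0.4108, -0.0861, 0.1973]
ee_rot: [[0.201, 0.98, 0.0], [0.98, -0.201, -0.0], [-0.0, 0.0, -1.0]]
contact_force: [1.1, -1.1, 0.7]
gripper_width: 0.0423
pos [ 0.4108 -0.0861  0.1973] F [ 1.1 -1.1  0.7] left mm [106.2 250.1 -47.3]
[53.3, 10.7, 9.5] [0.0, 0.0, -0.102]
[51.9, 16.1, 9.5] [0.0, 0.0, -0.102]
[50.0, 21.3, 9.5] [0.0, 0.0, -0.102]
[47.5, 26.3, 9.5] [0.0, 0.0, -0.102]
[44.6, 31.1, 9.5] [0.0, 0.0, -0.102]
```

```bash
python3 -m pendant '[[[53,11,9.5,0,0,-0.102,0.5],[52,16,9.5,0,0,-0.102,0.5],[50,21,9.5,0,0,-0.102,0.5],[47.5,26,9.5,0,0,-0.102,0.5],[44.5,31,9.5,0,0,-0.102,0.5]]]'
python3 -m pendant '[[[0,0,35,0,0,0,0.5],[0,0,35,0,0,0,0.5],[0,0,25,0,0,0,0.5],[0,0,12,0,0,0,0.5],[0,0,5,0,0,0,0.5]]]'
python3 - <<'E'
from h import *
from rig import manip
plan([.517,.164,.036],1.88,5)
for n in("top","side"):
    c=manip.capture(n);np.savez(n+"1.npz",**c)
    if n=="side":cv2.imwrite("pics/side1.png",cv2.resize(c["img"][140:280,190:400],None,fx=3.5,fy=3.5,interpolation=2)[:,:,::-1])
E
```

```text
clock: 1.98
tool_pos: [0.5173, 0.1633, 0.1493]
ee_rot: [[-0.303, 0.953, -0.0], [0.953, 0.303, -0.0], [-0.0, -0.0, -1.0]]
contact_force: [0.8, -0.1, 0.7]
gripper_width: 0.0432
clock: 2.6
tool_pos: [0.5169, 0.1615, 0.0374]
ee_rot: [[-0.299, 0.954, -0.001], [0.954, 0.299, -0.0], [0.0, -0.001, -1.0]]
contact_force: [-0.3, -0.1, 0.7]
gripper_width: 0.0426
pos [0.5169 0.1615 0.0374] F [-0.3 -0.1  0.7] left mm [ 0.1  2.5 -1.4]
[0.5, 0.2, 0.3] [-0.0, -0.0, -0.001]
[0.5, 0.2, 0.3] [-0.0, -0.0, -0.001]
[0.5, 0.2, 0.3] [-0.0, -0.0, -0.001]
[0.5, 0.2, 0.3] [-0.0, -0.0, -0.001]
[0.5, 0.2, 0.3] [-0.0, -0.0, -0.001]
```

View pics/side1.png

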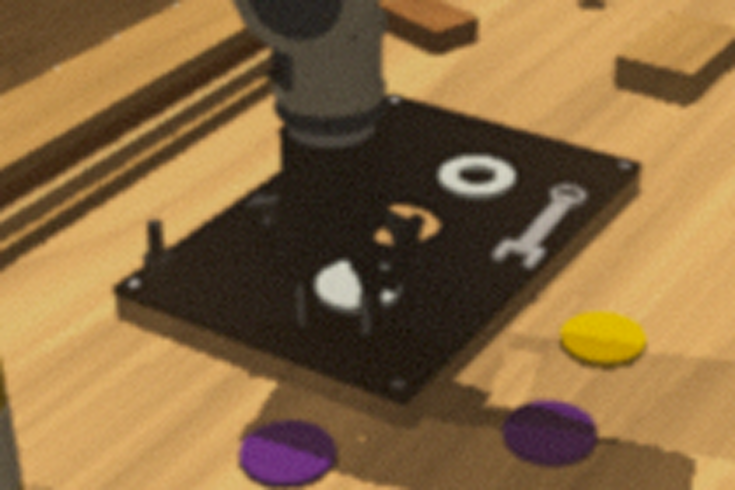

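The side view shows the fingertips at crop (300,320) and (365,330), behind the disc at (340,285). The disc, ring and wrench are undisturbed. Next I probe for the board surface.

```bash
for i in 1 2 3; do python3 -m pendant '[[[0,0,1,0,0,0,0.5],[0,0,1,0,0,0,0.5],[0,0,0,0,0,0,0.5],[0,0,0,0,0,0,0.5],[0,0,0,0,0,0,0.5]]]' | egrep 'pos|force'; done
```

```text
tool_pos: [0.5171, 0.1615, 0.0359]
contact_force: [0.2, 0.1, -0.0]
tool_pos: [0.5171, 0.1615, 0.0338]
contact_force: [-0.6, 0.2, -0.2]
tool_pos: [0.517, 0.1615, 0.0318]
contact_force: [-0.0, -0.5, -0.4]
```

```bash
for i in 1 2; do python3 -m pendant '[[[0,0,1,0,0,0,0.5],[0,0,1,0,0,0,0.5],[0,0,0,0,0,0,0.5],[0,0,0,0,0,0,0.5],[0,0,0,0,0,0,0.5]]]' | egrep 'pos|force'; done
```

```text
tool_pos: [0.517, 0.1615, 0.0298]
contact_force: [0.1, -0.2, 0.8]
tool_pos: [0.5171, 0.1616, 0.0282]
contact_force: [-1.7, -1.6, 5.4]
```

```bash
python3 -m pendant '[[[0,0,-2.5,0,0,0,0.5],[0,1.7,0,0,0,0,0.5],[-7,0,0,0,0,0,0.5],[-7,0,0,0,0,0,0.5],[-7,0,0,0,0,0,0.5]]]' | egrep 'pos|force'
for i in 1 2; do python3 -m pendant '[[[-7,0,0,0,0,0,0.5],[-7,0,0,0,0,0,0.5],[-7,0,0,0,0,0,0.5],[-7,0,0,0,0,0,0.5],[-7,0,0,0,0,0,0.5]]]' | egrep 'pos|force'; done
cat > look.py <<'E'
import sys
from h import *
from rig import manip
c=manip.capture("top");np.savez("top_last.npz",**c)
s=manip.capture("side")
a=cv2.resize(c["img"][120:235,255:405],(600,460),interpolation=2)
b=cv2.resize(s["img"][150:260,215:380],(690,460),interpolation=2)
cv2.imwrite(sys.argv[1],cv2.resize(np.hstack([a,b]),(800,285))[:,:,::-1])
E
python3 look.py pics/l1.png
```

```text
tool_pos: [0.525, 0.1413, 0.0302]
contact_force: [0.3, 0.2, 0.6]
tool_pos: [0.5355, 0.1082, 0.0303]
contact_force: [0.3, 0.8, -0.2]
tool_pos: [0.546, 0.0748, 0.0303]
contact_force: [-0.6, 0.4, 0.6]
```

View pics/l1.png

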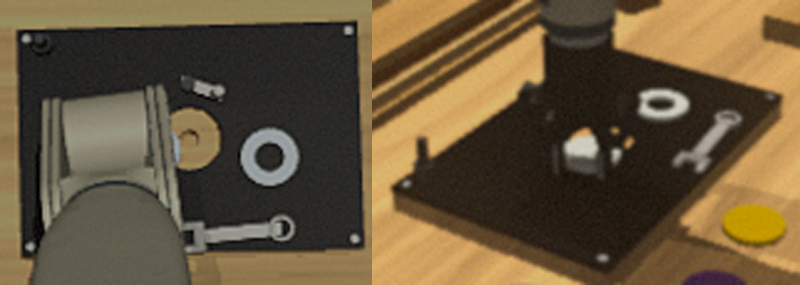

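The disc is between the fingertips, with its leading edge visible at (176,150) over the recess and the ring unmoved. I'll go on slower.

```bash
python3 -m pendant '[[[-5,0,0,0,0,0,0.5],[-5,0,0,0,0,0,0.5],[-5,0,0,0,0,0,0.5],[-5,0,0,0,0,0,0.5],[-5,0,0,0,0,0,0.5]]]' | egrep 'pos|force'
python3 -m pendant '[[[-4,0,0,0,0,0,0.5],[-4,0,0,0,0,0,0.5],[-4,0,0,0,0,0,0.5],[-3,0,0,0,0,0,0.5],[-2,0,0,0,0,0,0.5]]]' | egrep 'pos|force'
python3 -m pendant '[[[-1.5,0,0,0,0,0,0.5],[-1.5,0,0,0,0,0,0.5],[-1.5,0,0,0,0,0,0.5],[0,0,0,0,0,0,0.5],[0,0,0,0,0,0,0.5]]]' | egrep 'pos|force'
python3 look.py pics/l2.png
```

```text
tool_pos: [0.5535, 0.051, 0.0303]
contact_force: [-1.2, 1.2, 0.2]
tool_pos: [0.5585, 0.0349, 0.0303]
contact_force: [0.6, 0.1, -0.9]
tool_pos: [0.5598, 0.0308, 0.0303]
contact_force: [-0.7, -0.1, 0.3]
```

View pics/l2.png

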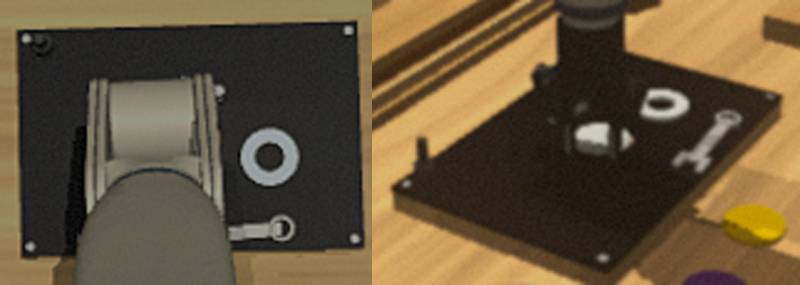

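There's still a sliver of wood on the far side (625,138). I'll nudge on a few mm, ease off, then back away to see.

```bash
python3 -m pendant '[[[-1.5,0,0,0,0,0,0.5],[-1.5,0,0,0,0,0,0.5],[-1,0,0,0,0,0,0.5],[0,0,0,0,0,0,0.5],[0,0,0,0,0,0,0.5]]]' | egrep 'pos|force'
python3 -m pendant '[[[3,0,0,0,0,0,0.5],[10,0,0,0,0,0,0.5],[20,0,0,0,0,0,0.5],[30,0,0,0,0,0,0.5],[40,0,0,0,0,0,0.5]]]' | egrep 'pos|force'
python3 look.py pics/l3.png
python3 - <<'E'
from h import *
c=dict(np.load("top_last.npz"));sub=cv2.cvtColor(c["img"],cv2.COLOR_RGB2HSV)[122:230,255:408]
for ce,st in blobs((sub[...,1]<60)&(sub[...,2]>110)):print(ce+[255,122],st,unproj(c,ce+[255,122],.033).round(4))
E
```

```text
tool_pos: [0.561, 0.027, 0.0303]
contact_force: [-0.2, 0.1, 0.1]
tool_pos: [0.5295, 0.1269, 0.0303]
contact_force: [0.1, 0.5, 0.4]
[338.30232558 155.55813953] [78 31 12  6 43] [[ 0.6323 -0.0305  0.033 ]]
[279.92319508 184.47772657] [   3   38   51   60 1302] [[0.5468 0.1478 0.033 ]]
[330.15       175.86190476] [ 64  43  23  23 420] [[ 0.5708 -0.0049  0.033 ]]
[255.65  197.675] [ 0 48  4 46 80] [[0.5077 0.2218 0.033 ]]
[363.19141914 182.8679868 ] [ 97  50  23  23 303] [[ 0.548  -0.1046  0.033 ]]
[348.57633588 213.70992366] [ 72  85  47  15 262] [[ 0.4553 -0.0589  0.033 ]]
```

View pics/l3.png

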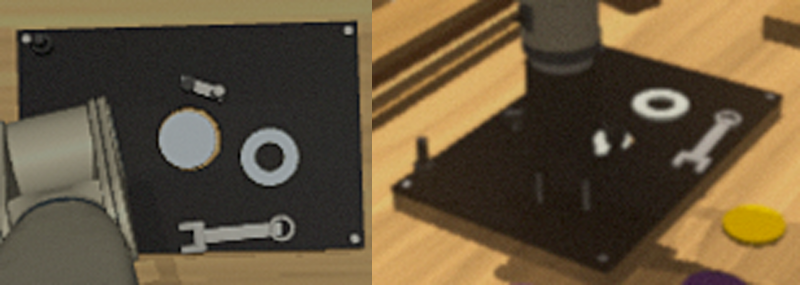

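```bash
cat > depth.py <<'E'
from h import *
from rig import manip
for n in("top","side"):
    Z=[];
    for _ in range(4):
        c=manip.capture(n);Z.append(np.where(c["z_map"]>0,c["z_map"],np.nan))
    z=np.nanmedian(Z,0);v,u=np.mgrid[:400,:640]
    P=(np.stack([u*z,v*z,z],-1)@np.linalg.inv(c["intrinsics"]).T-c["t"])@c["R"]
    def fit(x,y,r0,r):
        d=np.hypot(P[...,0]-x,P[...,1]-y);m=(d<r)&(d>=r0)&(abs(P[...,2]-.032)<.02)
        q=P[m];A=np.c_[q[:,:2]-[x,y],np.ones(len(q))];k=np.linalg.lstsq(A,q[:,2],rcond=None)[0]
        return len(q),"z mm %.1f slope mrad x %.0f y %.0f"%(k[2]*1e3,k[0]*1e3,k[1]*1e3)
    print(n,"disc",fit(.571,-.005,0,.029),"board",fit(.50,-.03,0,.02),fit(.62,-.12,0,.04),"ring",fit(.5475,-.1044,.02,.033))
E
python3 depth.py
```

```text
top disc (287, 'z mm 30.6 slope mrad x 8 y -6') board (139, 'z mm 30.6 slope mrad x 29 y -24') (539, 'z mm 30.6 slope mrad x 1 y 1') ring (235, 'z mm 38.5 slope mrad x -6 y -4')
side disc (34, 'z mm 31.3 slope mrad x -20 y -33') board (71, 'z mm 31.1 slope mrad x 14 y -11') (171, 'z mm 31.4 slope mrad x 3 y 1') ring (117, 'z mm 38.6 slope mrad x -11 y -24')
```

Depth says the disc is flush and flat: 30.6 mm against the board's 30.6 mm, with a slope under 10 mrad. Next is the keeper.

Run:
```python
from h import *
c=dict(np.load("top_last.npz"))
im=c["img"][146:168,328:352]
cv2.imwrite("pics/k.png",cv2.resize(im,None,fx=22,fy=22,interpolation=0)[:,:,::-1])
rec=unproj(c,(331,175.7),.022)[0];yaw=.012
piv=rec+.066*np.array([np.cos(yaw),np.sin(yaw),0])
st=unproj(c,(343,156.6),.0685)[0];d=st-piv
print("rec",rec,"piv",piv,"stud",st,"r",np.hypot(*d[:2]),"a",np.arctan2(-d[1],-d[0])-yaw)
pp=c["intrinsics"]@(c["R"]@np.r_[piv[:2],.0425]+c["t"]);print("piv px",pp[:2]/pp[2])
```

```text
rec [ 0.57225094 -0.00756446  0.022     ] piv [ 0.63824619 -0.00677248  0.022     ] stud [ 0.62429359 -0.04354419  0.0685    ] r 0.03932980798450018 a 1.1961400035824057
piv px [330.47833723 153.29964739]
```

```bash
python3 -m pendant '[[[0,0,-30,0,0,0,0],[0,0,-30,0,0,0,0],[0,0,-30,0,0,-0.1,0],[0,0,0,0,0,-0.12,0],[0,0,0,0,0,-0.12,0]]]'
```

```text
clock: 12.15
tool_pos: [0.5306, 0.1247, 0.121]
ee_rot: [[-0.603, 0.798, 0.001], [0.798, 0.603, 0.0], [-0.0, 0.001, -1.0]]
contact_force: [0.4, 0.2, -0.7]
gripper_width: 0.0005
```

View pics/k.png

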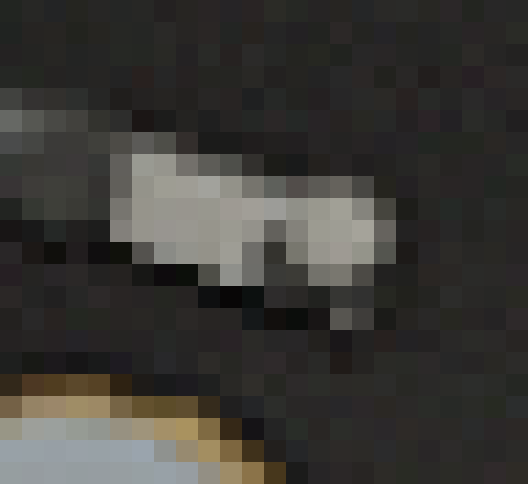

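The crop shows the stud top at about (340,230), which is top pixel (342.9,156), and the bar runs left to the dark pivot. So the keeper's angle is about 1.24. I'll plan the approach and the arc (fixed orientation, pushing along tool +x).

Run:
```python
from h import *
yaw=.012;piv=np.array([.6382,-.0068]);n=np.array([.603,-.798]);ang=np.arctan2(.798,-.603)
S=lambda a:piv-.038*np.array([np.cos(a+yaw),np.sin(a+yaw)])
st=S(1.24);pre=st+n*.034
print("pre",pre)
plan([*pre,.121],ang,4)
R=np.array([[-.603,.798],[.798,.603]])
p=pre
for a in np.linspace(1.24,-.03,13):
    t=S(a)+n*.018;print(round(a,2),t.round(4),(R.T@(t-p)*1e3).round(1));p=t
```

```text
pre [ 0.6467919  -0.07001731]
pos [0.5306 0.1247 0.121 ] F [ 0.4  0.2 -0.7] left mm [ 116.2 -194.7    0. ]
[-56.4, -6.2, 0.0] [0.0, 0.0, -0.0]
[-56.4, -6.2, 0.0] [0.0, 0.0, -0.0]
[-56.4, -6.2, 0.0] [0.0, 0.0, -0.0]
[-56.4, -6.2, -0.0] [0.0, 0.0, -0.0]
1.24 [ 0.6371 -0.0572] [16.  0.]
1.13 [ 0.6334 -0.0558] [ 3.4 -2.1]
1.03 [ 0.6298 -0.0539] [ 3.6 -1.7]
0.92 [ 0.6265 -0.0517] [ 3.8 -1.3]
0.82 [ 0.6234 -0.0492] [ 3.9 -0.9]
0.71 [ 0.6206 -0.0463] [ 4.  -0.5]
0.6 [ 0.6181 -0.0432] [ 4.  -0.1]
0.5 [ 0.6159 -0.0398] [4.  0.3]
0.39 [ 0.6141 -0.0361] [3.9 0.8]
0.29 [ 0.6127 -0.0324] [3.8 1.2]
0.18 [ 0.6118 -0.0285] [3.7 1.6]
0.08 [ 0.6112 -0.0245] [3.5 1.9]
-0.03 [ 0.6111 -0.0205] [3.3 2.3]
```

```bash
python3 -m pendant '[[[-56,-6,0,0,0,0,0],[-56,-6,0,0,0,0,0],[-56,-6,0,0,0,0,0],[-56,-6,0,0,0,0,0],[-1.5,0,0,0,0,0,0]]]' | egrep 'pos|force'
python3 -m pendant '[[[0,-0.8,30,0,0,0,0],[0,0,25,0,0,0,0],[0,0,13,0,0,0,0],[0,0,5,0,0,0,0],[0,0,0,0,0,0,0]]]' | egrep 'pos|force'
python3 -m pendant '[[[4,0,0,0,0,0,0],[4,0,0,0,0,0,0],[4,0,0,0,0,0,0],[2,0,0,0,0,0,0],[0,0,0,0,0,0,0]]]' | egrep 'pos|force'
```

```text
tool_pos: [0.6481, -0.0736, 0.1204]
contact_force: [-0.7, 1.1, 0.7]
tool_pos: [0.6459, -0.0697, 0.0476]
contact_force: [0.4, -0.2, -0.2]
tool_pos: [0.6373, -0.0585, 0.0474]
contact_force: [-0.1, -1.0, -0.2]
```

Position is as planned, so I'll push along the arc.

```bash
python3 -m pendant '[[[4.5,-2,0,0,0,0,0],[3.6,-1.7,0,0,0,0,0],[3.8,-1.3,0,0,0,0,0],[3.9,-0.9,0,0,0,0,0],[4,-0.5,0,0,0,0,0]]]' | egrep 'pos|force'
python3 -m pendant '[[[4,0,0,0,0,0,0],[4,0.3,0,0,0,0,0],[3.9,0.8,0,0,0,0,0],[3.8,1.2,0,0,0,0,0],[0,0,0,0,0,0,0]]]' | egrep 'pos|force'
python3 look.py pics/l4.png
```

```text
tool_pos: [0.62, -0.0465, 0.0473]
contact_force: [0.2, -2.1, -0.0]
tool_pos: [0.6127, -0.0322, 0.0474]
contact_force: [-0.0, -1.0, 0.2]
```

View pics/l4.png

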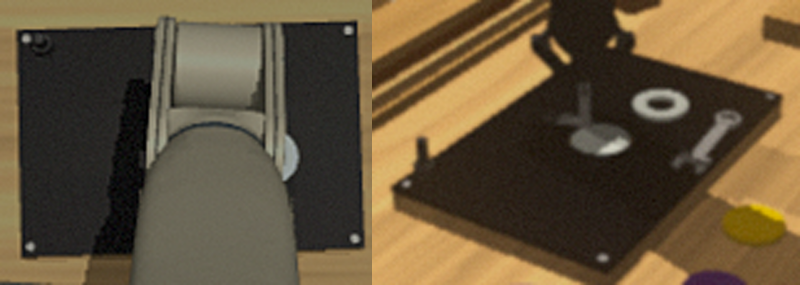

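The keeper (side panel, about (570,120)) has swung along with the finger toward the disc, and the disc lies flat at (600,140). I'll finish the arc to the stop.

```bash
python3 -m pendant '[[[3.7,1.6,0,0,0,0,0],[3.5,1.9,0,0,0,0,0],[3.3,2.3,0,0,0,0,0],[0,0,0,0,0,0,0],[0,0,0,0,0,0,0]]]' | egrep 'pos|force'
python3 -m pendant '[[[0.8,0.6,0,0,0,0,0],[0.8,0.6,0,0,0,0,0],[0,0,0,0,0,0,0],[0,0,0,0,0,0,0],[0,0,0,0,0,0,0]]]' | egrep 'pos|force'
```

```text
tool_pos: [0.6111, -0.0216, 0.0473]
contact_force: [0.2, -6.9, -0.9]
tool_pos: [0.6111, -0.0213, 0.0474]
contact_force: [-0.3, -14.7, -0.1]
```

The force has risen to 15 N with no further motion, so the keeper is at its stop. I'll back straight off, rise and look.

```bash
python3 -m pendant '[[[-3,-2,0,0,0,0,0],[-8,0,0,0,0,0,0],[-12,0,-2,0,0,0,0],[0,0,-30,0,0,0,0],[0,0,-60,0,0,0,0]]]' | egrep 'pos|force'
python3 -m pendant '[[[0,55,-20,0,0,0,0],[-10,55,-20,0,0,0,0],[-30,50,0,0,0,0,0],[-50,30,0,0,0,0,0],[-50,30,0,0,0,0,0]]]' | egrep 'pos|force'
python3 -m pendant '[[[-50,20,0,0,0,0,0],[-50,10,0,0,0,0,0],[-50,0,0,0,0,0,0],[-50,0,0,0,0,0,0],[0,0,0,0,0,0,0]]]'
python3 look.py pics/l5.png; python3 depth.py
python3 - <<'E'
from h import *
c=dict(np.load("top_last.npz"));sub=cv2.cvtColor(c["img"],cv2.COLOR_RGB2HSV)[122:230,255:408]
for ce,st in blobs((sub[...,1]<60)&(sub[...,2]>110)):print(ce+[255,122],st,unproj(c,ce+[255,122],.033).round(4))
E
```

```text
tool_pos: [0.622, -0.0387, 0.1381]
contact_force: [0.7, 0.0, 0.1]
tool_pos: [0.8852, -0.0184, 0.1797]
contact_force: [1.5, -0.2, 0.2]
clock: 18.5
tool_pos: [1.0177, -0.1622, 0.1661]
ee_rot: [[-0.597, 0.802, -0.011], [0.802, 0.597, 0.001], [0.007, -0.008, -1.0]]
contact_force: [-0.3, -0.1, -1.8]
gripper_width: 0.0002
top disc (0, 'z mm 0.0 slope mrad x 0 y 0') board (109, 'z mm 30.3 slope mrad x -20 y 15') (0, 'z mm 0.0 slope mrad x 0 y 0') ring (0, 'z mm 0.0 slope mrad x 0 y 0')
side disc (166, 'z mm 32.4 slope mrad x 124 y -15') board (70, 'z mm 31.2 slope mrad x -4 y -7') (211, 'z mm 31.3 slope mrad x -5 y 1') ring (111, 'z mm 38.7 slope mrad x -9 y -16')
[369.69573597 157.6721272 ] [  78    0   70   74 4151] [[ 0.6244 -0.1257  0.033 ]]
[303.60267559 184.24013378] [  34   17   30   91 1495] [[0.5465 0.076  0.033 ]]
[321.41466758 185.74571624] [  52   19   30   89 1459] [[0.5411 0.022  0.033 ]]
[364.9047619  212.23809524] [103  85  15  10  63] [[ 0.459  -0.1082  0.033 ]]
[338.68055556 216.16666667] [74 91 23  9 72] [[ 0.4483 -0.0289  0.033 ]]
```

View pics/l5.png

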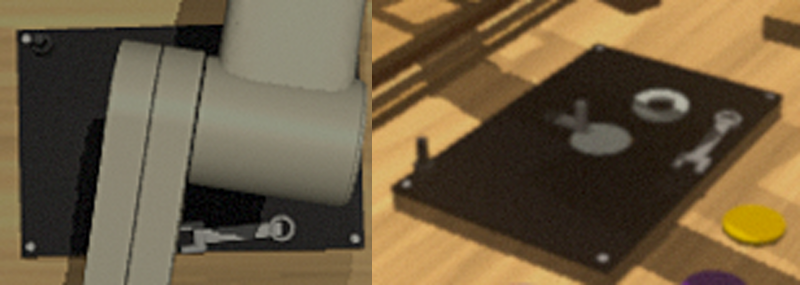

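The side view shows the keeper's stud (582,115) over the disc edge. But the arm blocks the top camera, so I'll move aside to check.

```bash
python3 -c "
from h import *
plan([.40,-.45,.25],2.2118,13)" | head -2
```

```text
pos [ 1.0216 -0.1565  0.1809] F [-0.9  0.5 -0. ] left mm [-621.6 -293.5   69.1]
[10.7, -51.8, -5.6] [0.0, 0.0, 0.0]
```

```bash
for i in 1 2 3; do python3 -m pendant '[[[10,-52,-5,0,0,0,0],[10,-52,-5,0,0,0,0],[10,-52,-5,0,0,0,0],[10,-52,-5,0,0,0,0],[10,-52,-5,0,0,0,0]]]' | egrep 'clock|pos|force'; done
python3 look.py pics/l6.png; python3 depth.py
python3 - <<'E'
from h import *
c=dict(np.load("top_last.npz"));sub=cv2.cvtColor(c["img"],cv2.COLOR_RGB2HSV)[122:230,255:408]
for ce,st in blobs((sub[...,1]<60)&(sub[...,2]>110)):print(ce+[255,122],st,unproj(c,ce+[255,122],.033).round(4))
E
```

```text
clock: 19.62
tool_pos: [0.7978, -0.2684, 0.2032]
contact_force: [-0.4, -0.6, 0.8]
clock: 20.25
tool_pos: [0.56, -0.3846, 0.2271]
contact_force: [0.2, -0.9, -0.5]
clock: 20.88
tool_pos: [0.322, -0.5008, 0.2512]
contact_force: [0.8, -0.6, 0.8]
top disc (281, 'z mm 30.9 slope mrad x 11 y 7') board (139, 'z mm 30.6 slope mrad x -12 y 7') (540, 'z mm 30.5 slope mrad x 1 y 7') ring (234, 'z mm 38.3 slope mrad x -7 y -4')
side disc (166, 'z mm 32.6 slope mrad x 137 y -15') board (72, 'z mm 31.3 slope mrad x -9 y -17') (209, 'z mm 31.3 slope mrad x -3 y 3') ring (114, 'z mm 38.7 slope mrad x -11 y -24')
[330.20634921 175.04988662] [ 64  35  23  31 441] [[ 0.5732 -0.0051  0.033 ]]
[363.21935484 182.88709677] [ 97  50  23  23 310] [[ 0.548  -0.1047  0.033 ]]
[348.53479853 213.70695971] [ 72  85  47  15 273] [[ 0.4553 -0.0588  0.033 ]]
```

View pics/l6.png

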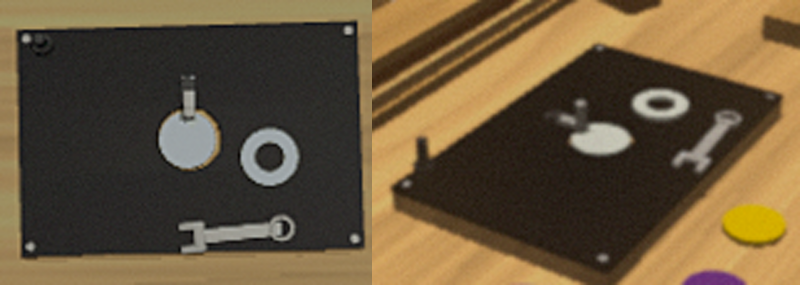

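```bash
python3 -c "
from rig import manip
print(manip.sign_off())"
```

```text
the job is handed in; nothing more can be done
None
```

The disc is in the recess, flat and flush, and the keeper is against its stop across the disc. I handed the job in at about 21 s on the robot's clock, with the arm clear of everything.

I pushed the disc in with two spread fingertips, about 2 mm above the board. I then swung the keeper round by its stud with the fingers shut until it stopped, where the force rose to about 15 N with no more movement.

**Last checks:**
- **Disc:** the top camera puts its top within about 0.3 mm of the board surface, with a slope of about 0.01 rad. It sits roughly 2.5 to 3 mm off the recess centre; the limit is 5 mm.
- **Keeper:** in the last picture it points straight across the disc.
- **Bystanders:** the ring and wrench measured within about 1 mm of their starting places. The bit looks unmoved in the last picture. I did not re-measure the glue, jar, offcut or screwdriver, but the arm never touched down near them.

**One disagreement:** the side camera's plane fit over the disc gave a slope of 0.137 rad. I put this down to the keeper and stud lying inside the fitted area. I relied on the top view and on the fit made before the keeper was swung, which showed the disc flat.

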